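# Put the wooden organ pipe away and hasp its case shut

## Task

Take the square wooden organ pipe out of the mitre box and lay it in the two saddles of its open travelling case, lowering it all the way down before letting go. Then close the lid fully and, once it is shut, swing the steel hasp over onto the staple until the strap lies flat against the case's front. Leave the other things on the bench where they are.

Things in the scene. Friction and masses are not known exactly. Their poses are not given: they have to be found in the camera images.
- pipe: The stopped wooden organ pipe, 130 to 210 g: a pale square body 150 mm long, 36 x 36 mm in section, a conical foot (30 mm long, 30 mm wide at the root) on one end, a dark stopper knob (20 mm long, 22 mm wide) on the other. Origin: centre of the body's underside; x along the pipe to the foot, z up out of the face with the mouth. It starts lying in the mitre box, underside 10 mm above the bench.
- pipe_mid (a point): Centre of the pipe's square body, 18 mm above its underside; the centre of mass is within 5 mm of it.
- pipe_end (a point): On the pipe's centre line, 27 mm in from the knob end of the square body. At the start the knob and some 55 mm of the body stand out of the end of the mitre box that faces the robot, free to be taken here; the rest is between the box's walls, where no finger fits.
- mitre: Small wooden mitre box, screwed to the bench: a trough 170 mm long (x), 72 mm wide (y), 62 mm high, walls 13 mm thick, floor 10 mm thick, channel 46 mm wide, open at both ends and above. Origin: centre of its underside; the pipe sticks out of its -x end.
- case: Plywood travelling case, standing firm (it does not slide): 130 mm (x) by 240 mm (y), rim 66 mm high, walls 8 mm. Origin: centre of its underside. -x is its front with the staple, facing the middle of the bench; +x its back, where the lid is hinged; the pipe lies along y. Inside are two dark wooden saddle blocks with a bay for the fingers between them.
- nest (a point): Middle of the pipe's place, at slot floor height (20 mm); the pipe's underside centre belongs here, foot either way. The saddle blocks lie 30 to 75 mm either side of it in the case's y, tops at 60 mm, each with a slot 44 mm wide for the square body. Only the 60 mm bay between them (114 mm across x, floor at 8 mm) has room for fingers; 37 mm pockets beyond take foot and knob.
- staple (a point): Middle of the staple, a vertical steel loop 5 mm thick on the middle of the case's front, standing out 25 mm from it, from 21 to 43 mm above the bench.
- lid (a joint): Angle of the lid: 0 shut, 1.6 to 1.9 at the start (standing open, just past upright), 1.95 at most. A stiff hinge: it stays where it is left and takes about 0.1 to 0.7 N m to move.
- lid_hinge (a point): On the lid's hinge axis (parallel to the case's y), at the top of the case's back, 65 mm behind its centre and 66 mm up.
- lid_edge (a point): Middle of the lid's free edge, on its outer face (top face when shut). The lid is 130 mm from hinge to edge, 240 mm wide and 18 mm thick; shut, its top is 84 mm above the bench. Its x axis points along the lid to the hinge, z out of its outer face.
- hasp (a joint): Angle of the hasp relative to the lid: 0 home (strap hanging down against the case's front with the staple through its slot, when the lid is shut), 1.57 strap straight out in front, 3.14 strap standing up off the lid's outer face, 4.4 at most, folded back over the lid. It starts at 2.7 to 3.6. It stays where it is left; 0.03 to 0.1 N m moves it.
- hasp_hinge (a point): Middle of the hasp's hinge axis, parallel to the case's y, 3 mm ahead of the lid's free edge and 2 mm above its outer face (86 mm above the bench when shut).
- hasp_end (a point): Middle of the strap's free end, 72 mm from its hinge axis. The strap is plain steel, 36 mm wide and 4 mm thick, with a slot 10 mm wide from 38 to 66 mm from the hinge. When home it is solid from the hinge down to 48 mm above the bench, above the staple.
- jar: Bystander: amber glass jar with a steel cap, 66 mm wide, 85 mm high, either behind the lid of the case or beyond the gap between case and mitre box. Origin at the centre of its underside.
- mug: Bystander: white mug, 80 mm wide, 92 mm high, either behind the lid of the case or beyond the gap between case and mitre box. Origin at the centre of its underside.
- cone: Bystander: brass tuning cone standing point up, 60 mm wide, 82 mm high, near the case, between it and the mitre box. Origin at the centre of its underside.
- square: Bystander: try square lying flat, wooden stock 105 mm, steel blade 130 mm. Origin under the middle of the stock, to the left of the mitre box.
- mallet: Bystander: wooden mallet lying down, head 60 x 105 x 60 mm, handle 190 mm from inside the head. Origin under the head; x points along the handle.
- driver: Bystander: screwdriver, 200 mm, lying to the right of the case.
- stopper: Bystander: loose wooden stopper, 34 mm square and 30 mm high with a dark knob on top, 56 mm in all, beyond the gap between mitre box and case. Origin at the centre of its underside.

How it is judged:
On the way, in this order (a step that is already met when the one before it is completed fails the run):
1. the pipe is lowered into the saddles, to within 10 mm of their floors, while still held (horizontal distance between pipe_mid and nest below 0.022 m and z of pipe_mid in the frame of nest below 0.028 m and angle between the x axis of pipe and the y axis of case, either way round below 0.08 rad and contact force between the fingers and pipe above 1 N), for 0.05 s.
2. the pipe lies down in both saddles of the case and has been let go (horizontal distance between pipe_mid and nest below 0.022 m and z of pipe_mid in the frame of nest below 0.022 m and angle between the x axis of pipe and the y axis of case, either way round below 0.08 rad and contact force between the fingers and pipe below 0.1 N), for 0.2 s.
3. the lid is shut while the hasp still stands clear of the staple (value of joint lid below 0.05 rad and value of joint hasp above 0.6 rad), for 0.1 s.
At the end, for the whole second after the job is handed in: The pipe lies at rest in both saddles (centre within 22 mm of the nest's middle in plan, no more than 4 mm above the slot floors, lined up with the case within 0.08 rad), the lid is shut within 0.05 rad and the hasp is home over the staple within 0.12 rad (value of joint hasp below 0.12 rad and value of joint lid below 0.05 rad and horizontal distance between pipe_mid and nest below 0.022 m and z of pipe_mid in the frame of nest below 0.022 m and angle between the x axis of pipe and the y axis of case, either way round below 0.08 rad and linear speed of pipe below 0.02 m/s); the robot touches nothing.
It fails at once if a bystander is moved more than 30 mm (distance of any of jar, mug, cone, square, mallet, driver, stopper from where it was at the start of the episode above 0.03 m).
It also fails if it takes over 61 s, if anything falls off the work surface, if the arm or the gripper's body presses on something with over 40 N, if the wrist force passes 120 N, or if a joint passes its speed limit or range.

## Robot

A 6-joint arm with a two-finger parallel gripper is mounted at the origin on the work surface. World frame = base frame: x ahead of the robot, y to its left, z up, the work surface at z = 0. Lengths are in m, angles in rad, forces in N, time in s.
With the tool pointing down it reaches from about 0.35 to 0.975 m from the base axis. Payload 4.9 kg.
Tool frame: the origin (TCP) lies midway between the tips of the shut fingers; the grasp point (between the pads) lies 19 mm behind it; z points along the fingers, y is the line along which they close (so a half turn about z gives the same grasp; the last joint's range is limited). The gripper opens to 85 mm and grips with 20 to 120 N. Pads are 22 mm wide; open, the fingers measure 114 mm over their backs; the gripper's body (76 mm by 85 mm) begins 54 mm behind the grasp point. The pads swing forward as they close: fully open they stand 13 mm farther back than shut.
Start: joints at [1.138, 0.053, 1.613, -0, 1.476, -0.119], TCP at [0.193, 0.594, 0.231] pointing down, gripper open.
Joint ranges: [-3.01, 3.01], [-1.01, 2.22], [0.06, 2.58], [-1.02, 4.17], [0.09, 2.62], [-3.14, 3.14]. Speed limits (rad/s): [2.57, 2.57, 3.14, 3.14, 3.14, 3.14].

## Interface

Orientations are given as a rotation vector (axis times angle).
In Python, from station import ctrl, optics, job gives the robot as it stands.
- The arm moves only by the shell command python3 -m jog 'ROWS' [OPENING] [FORCE]. ROWS is JSON, a list of rows, each a list of 2 entries, a list of its own where there are three numbers: the shift along the tool's x, y, z in m, then the turn, a rotation vector about the tool's x, y, z in rad. A call has 1 to 5 rows; each row is the pose to reach, as a shift and turn from the pose commanded when the call began, along the tool's axes at that moment; what a row does not reach only later rows make up. A row lasts 1/10 s, in which the tool goes at most 50 mm and 8.59 degrees, less where a joint would pass 70% of its speed; a pose out of reach is approached as far as the arm can. A call with a gripper value outside its range is refused whole. OPENING is the opening, from 0 (shut) to 1 (fully open), set as the call begins (- or left out, the last holds). The fingers move at their own pace and stop on an object; FORCE is the grip in N (left out, the last holds). Time passes only in rows, so rows that repeat a pose let the fingers close. It gives the time, the measured TCP pose, the force, the opening and the grip force at its end, in the units of the state.
- ctrl.get_obs(): the state, without advancing time (a new reading comes with each control period).
- optics.get_image(name): name is "scene" or "top" or "wrist"; returns a dict with "image" (400x640x3 uint8, blue, green, red), "fx", "fy", "cx", "cy" (pixels), "rvec" (rotation vector, rad) and "tvec" (3), from world to camera coordinates, as OpenCV has them; the wrist camera has in their place "mount" (4x4, takes a point from camera to tool coordinates, whose origin is the TCP and whose axes are the flange's). Camera axes: x right, y down, z forward; pixel columns grow to the right and rows downward; lengths in m; the calibration is good to about 2 mm. A picture is of the moment at which its call begins: read the wrist's pose just before it. There is no depth.
- job.finish_job(): hands the job in; it is judged then, once.
The state is a dict: "t": time; "q": joint angles; "dq": joint speeds; "effort": joint torques, N m; "tool_pos": TCP position; "tool_rot": TCP orientation; "contact_force": force on the tool from outside, world axes, zero at the start; "wrist_torque": the same for the moment, N m; "opening": finger opening in m; "grip_force": force on a finger pad.
Only numpy, scipy, OpenCV 4.12 (cv2) and the standard library are available. Lean on these libraries where they do the work, as an engineer would, in place of code of your own. Each camera call takes 0.05 s, during which the arm holds its last target. There are 200 camera calls.

## Working session

There is one attempt and no reset: what is moved stays moved. The work goes in short steps, Python scripts to look and compute and a shell command to move; the robot and the scene stay as the last step left them, time stands still between calls to the robot, and variables do not carry over. Pictures are saved under pics/ and viewed, at most 10 in all, crops included, and the job is handed in when it is done.

```bash
ls; mkdir -p pics
cat > h.py <<'E'
import numpy as np, cv2
from station import ctrl, optics, job
R=lambda v: cv2.Rodrigues(np.array(v,float))[0]
def ray(im,u,v,obs=None):
    d=np.array([(u-im["cx"])/im["fx"],(v-im["cy"])/im["fy"],1.])
    if "mount" in im:
        M=np.array(im["mount"]);T=R(obs["tool_rot"])
        return T@M[:3,3]+np.array(obs["tool_pos"]),T@M[:3,:3]@d
    C=R(im["rvec"]);return -C.T@np.ravel(im["tvec"]),C.T@d
def onz(im,u,v,z,obs=None):
    o,d=ray(im,u,v,obs);return o+d*(z-o[2])/d[2]
def tri(a,b):
    A=[];B=[]
    for o,d in (a,b):
        d=d/np.linalg.norm(d);P=np.eye(3)-np.outer(d,d);A.append(P);B.append(P@o)
    p=np.linalg.lstsq(np.vstack(A),np.hstack(B),rcond=None)[0]
    return p
def rel(p,obs=None):
    o=obs or ctrl.get_obs();return R(o["tool_rot"]).T@(np.array(p)-o["tool_pos"])
E
python3 - <<'E'
from h import *
import pickle
o=ctrl.get_obs();print(o)
d={n:optics.get_image(n) for n in("scene","top")}
pickle.dump(d,open("im0.pkl","wb"))
for n in d:
    cv2.imwrite(f"pics/{n}0.png",d[n]["image"]);print(n,d[n]["fx"],ray(d[n],320,200))
E
```

```text
pics
{'t': 0.0, 'q': array([ 1.13799448e+00,  5.33536488e-02,  1.61428695e+00,  5.72776778e-05,
        1.47598710e+00, -1.18999660e-01]), 'dq': array([-0.00151563, -0.00030458,  0.00052296,  0.00116231,  0.0007554 ,
        0.00135654]), 'effort': array([ 4.78636084e-04, -3.93655729e+01, -3.70189083e+01, -1.59511819e-04,
        6.89987792e-03, -1.56585077e-05]), 'tool_pos': array([0.19264792, 0.59392257, 0.23006922]), 'tool_rot': array([-4.90812435e-01, -3.10239757e+00,  3.05075826e-03]), 'contact_force': array([-0.11133599, -0.63498235, -0.40602268]), 'wrist_torque': array([ 0.00761618, -0.00555183,  0.01047004]), 'grip_force': 0.0, 'opening': 0.08571744910989756}
scene 376.45542483355 (array([1.12863755, 0.64906121, 0.77758226]), array([-0.50238457, -0.60607906, -0.61676375]))
top 493.4444028326276 (array([ 0.24660481, -0.0158698 ,  1.78297592]), array([ 0.19837575,  0.01014085, -0.98015517]))
```

View pics/scene0.png

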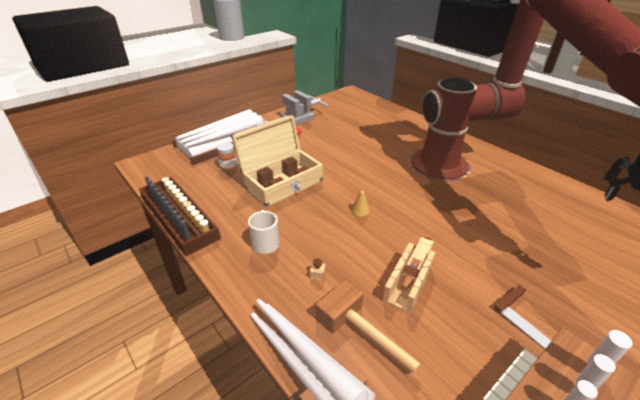

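View pics/top0.png

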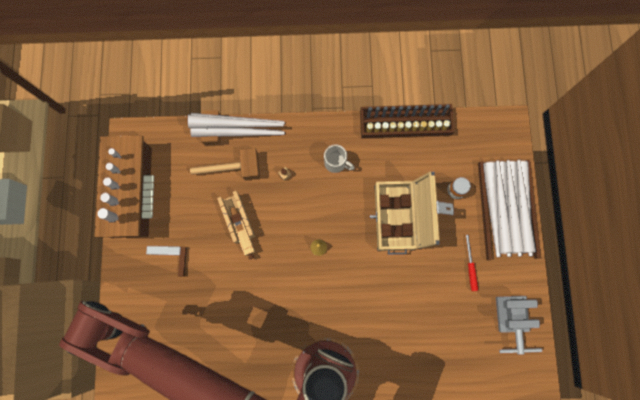

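The scene shows the mitre box with the pipe at about (410,272), the open case at (280,165) and the cone at (361,201). In the top view the mitre box is at (237,222), the case at (405,215), the lid edge near (435,210), the hasp at (445,208) and the staple at (373,216). I'll zoom in on both.

Run:
```python
from h import *
import pickle
d=pickle.load(open("im0.pkl","rb"))
t=d["top"]["image"];s=d["scene"]["image"]
f=lambda im,x,y,w,h:cv2.resize(im[y:y+h,x:x+w],(400,300),interpolation=cv2.INTER_CUBIC)
a=np.vstack([np.hstack([f(t,190,180,100,75),f(t,360,165,120,90)]),np.hstack([f(s,360,230,100,75),f(s,220,110,120,90)])])
cv2.imwrite("pics/crop0.png",a)
```

```text
(no output)
```

View pics/crop0.png

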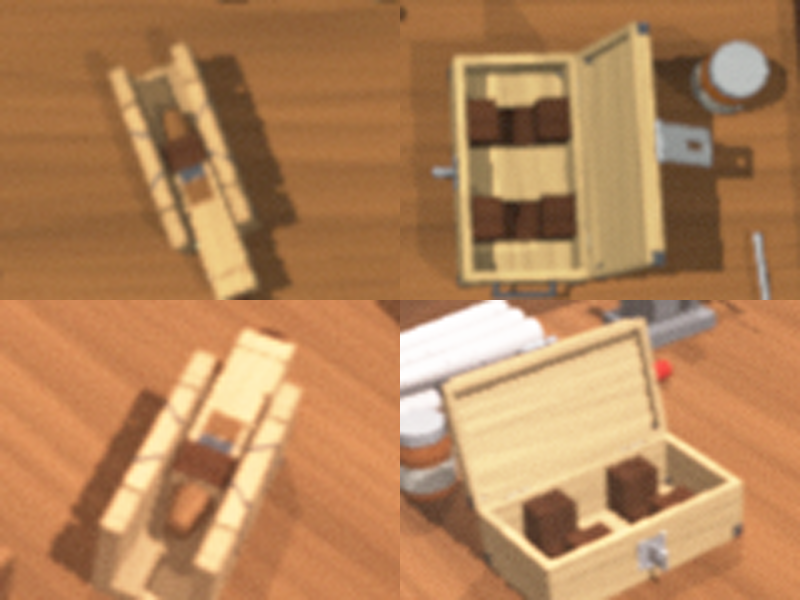

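The crops show the pipe's knob end of the body at top (243.7,254.5)/(254.2,252). The case rim corners are at top (376.5,181.5), (378,250), (414,181.5) and (417,249). The lid edge corners are at (431,172.5) and (438.6,243.6), and the strap runs from (437,207) to (453.6,209).

Run:
```python
from h import *
import pickle
np.set_printoptions(precision=4,suppress=True)
d=pickle.load(open("im0.pkl","rb"));t=d["top"];s=d["scene"]
for n,a,b in [("pipe end +y",(243.7,254.5),(434,241.2)),("pipe end -y",(254.2,252),(421.2,237.5)),
 ("case F+x",(376.5,181.5),(264.4,191.6)),("case F-x",(378,249.9),(322.6,164.6)),("case B+x",(414,181.5),(244,171.5)),
 ("lid +x",(431,172.5),(234,134.6)),("lid -x",(438.6,243.6),(292.6,116)),("staple",(370.5,216.6),(296.5,185))]:
    p=tri(ray(t,*a),ray(s,*b));print(n,p)
for n,a,z in [("pipe+y",(243.7,254.5),.046),("pipe-y",(254.2,252),.046),("mitre L far",(218,198.5),.062),("mitre R far",(235,191.5),.062),("mitre L near",(234.5,242),.062),("mitre R near",(251.5,235.5),.062),
 ("F+x",(376.5,181.5),.066),("F-x",(378,249.9),.066),("B+x",(414,181.5),.066),("B-x",(417,249),.066),("cone",(318,242),.08),("hasp end",(453.6,209),.2),("hasp h",(437.4,207),.2),("jar",(461,186),.085)]:
    print(n,onz(t,*a,z))
```

```text
pipe end +y [0.4102 0.2759 0.0489]
pipe end -y [0.4187 0.2399 0.0416]
case F+x [ 0.6549 -0.2009  0.0621]
case F-x [ 0.4127 -0.1967  0.0656]
case B+x [ 0.6494 -0.3337  0.0677]
lid +x [ 0.6485 -0.3684  0.1925]
lid -x [ 0.4112 -0.3768  0.1831]
staple [ 0.5365 -0.1798  0.0437]
pipe+y [0.4105 0.2764 0.046 ]
pipe-y [0.4182 0.2393 0.046 ]
mitre L far [0.6116 0.3659 0.062 ]
mitre R far [0.6353 0.3052 0.062 ]
mitre L near [0.4538 0.3061 0.062 ]
mitre R near [0.475  0.2463 0.062 ]
F+x [ 0.6552 -0.2016  0.066 ]
F-x [ 0.411  -0.1948  0.066 ]
B+x [ 0.651 -0.335  0.066]
B-x [ 0.4101 -0.3302  0.066 ]
cone [0.4431 0.0128 0.08  ]
hasp end [ 0.5238 -0.4325  0.2   ]
hasp h [ 0.532  -0.3806  0.2   ]
jar [ 0.6252 -0.4951  0.085 ]
```

```bash
python3 -m jog '[[[-0.168,-0.117,0],[0,0,0]],[[-0.168,-0.117,0],[0,0,0]],[[-0.168,-0.117,0],[0,0,0]],[[-0.168,-0.117,0],[0,0,0]],[[-0.168,-0.117,0],[0,0,0]]]' 1 60
python3 -m jog '[[[-0.168,-0.117,0],[0,0,-0.663]],[[-0.168,-0.117,0],[0,0,-0.663]],[[-0.168,-0.117,0],[0,0,-0.663]],[[-0.168,-0.117,0],[0,0,-0.663]],[[-0.168,-0.117,0],[0,0,-0.663]]]'
python3 - <<'E'
from h import *
import pickle
o=ctrl.get_obs();w=optics.get_image("wrist");pickle.dump((o,w),open("w1.pkl","wb"))
cv2.imwrite("pics/w1.png",w["image"]);print(o["t"],o["tool_pos"],R(o["tool_rot"]),w["mount"])
E
```

```text
t: 0.6
tool_pos: [0.319, 0.4277, 0.2308]
tool_rot: [0.499, 3.101, -0.003]
contact_force: [-0.1, -0.0, -1.4]
opening: 0.0853
grip_force: 0.0
t: 1.1
tool_pos: [0.4413, 0.2664, 0.231]
tool_rot: [0.552, -3.093, 0.0]
contact_force: [-0.1, 0.6, -0.4]
opening: 0.0854
grip_force: 0.0
1.1 [0.44129213 0.26640226 0.23097452] [[-9.38338743e-01 -3.45717165e-01 -2.13818725e-04]
 [-3.45717086e-01  9.38338736e-01 -3.35886370e-04]
 [ 3.16756076e-04 -2.41254407e-04 -9.99999921e-01]] [[-7.60033552e-04 -9.62851382e-01 -2.70030809e-01  6.84815110e-02]
 [ 9.99999184e-01 -1.00919700e-03  7.83887558e-04 -9.00791264e-04]
 [-1.02728150e-03 -2.70029993e-01  9.62851363e-01 -1.43268304e-01]
 [ 0.00000000e+00  0.00000000e+00  0.00000000e+00  1.00000000e+00]]
```

View pics/w1.png

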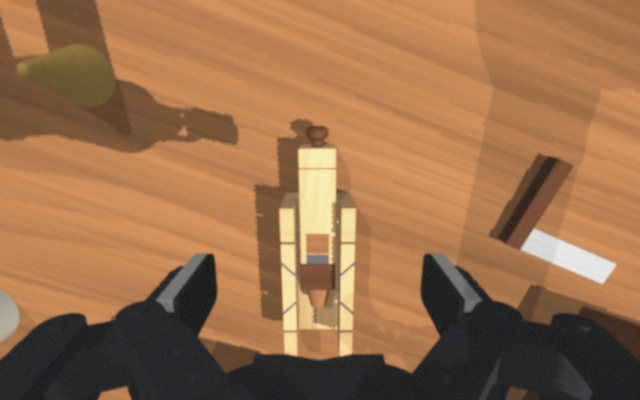

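The wrist view shows the pipe straight in the image, with its end edge at (298..337,149) and the box walls beginning at row 205.

Run:
```python
from h import *
import pickle
o,w=pickle.load(open("w1.pkl","rb"));t=pickle.load(open("im0.pkl","rb"))["top"]
for z in (.046,):
  for p in [(298,149),(337,149),(301,232),(335,232)]:
    P=onz(w,*p,z,o);print(P,rel(P,o))
print(tri(ray(t,249,253.2),ray(w,317.5,149,o)))
```

```text
[0.4237411  0.23846692 0.046     ] [ 0.02606795 -0.0201005   0.18498765]
[0.41093157 0.27332684 0.046     ] [0.02603595 0.01703839 0.18497868]
[0.50230925 0.26915796 0.046     ] [-0.05826601 -0.01846426  0.18496054]
[0.49037288 0.30166193 0.046     ] [-0.05830283  0.01616208  0.18495217]
[0.41371843 0.25478036 0.06628095]
```

```bash
python3 -m jog '[[[0,-0.001,0.05],[0,0,0]],[[0,-0.001,0.1],[0,0,0]],[[0,-0.001,0.15],[0,0,0]],[[0,-0.001,0.19],[0,0,0]],[[0,-0.001,0.221],[0,0,0]]]' 1
python3 -m jog '[[[0,0,0],[0,0,0]],[[0,0,0],[0,0,0]],[[0,0,0],[0,0,0]],[[0,0,0],[0,0,0]],[[0,0,0],[0,0,0]]]' 0 110
python3 -m jog '[[[0,0,0],[0,0,0]],[[0,0,0],[0,0,0]],[[0,0,0],[0,0,0]],[[0,0,0],[0,0,0]],[[0,0,0],[0,0,0]]]'
```

```text
t: 1.65
tool_pos: [0.4383, 0.2671, 0.0068]
tool_rot: [0.545, -3.09, 0.001]
contact_force: [0.5, 0.4, 0.3]
opening: 0.0855
grip_force: 0.0
t: 2.15
tool_pos: [0.4427, 0.2683, 0.0133]
tool_rot: [-0.545, 3.089, 0.002]
contact_force: [-2.2, 0.5, 7.2]
opening: 0.0346
grip_force: 109.1
t: 2.65
tool_pos: [0.4427, 0.2683, 0.0133]
tool_rot: [-0.545, 3.089, 0.002]
contact_force: [-2.1, 0.3, 6.3]
opening: 0.0348
grip_force: 109.1
```

```bash
python3 -m jog '[[[0,0,-0.01],[0,0,0]],[[0,0,-0.03],[0,0,0]],[[0,0,-0.05],[0,0,0]],[[0,0,-0.07],[0,0,0]],[[0,0,-0.085],[0,0,0]]]' - 120
python3 -m jog '[[[0.02,-0.02,0],[0,0,0]],[[0.04,-0.045,0],[0,0,0]],[[0.065,-0.075,0],[0,0,0]],[[0.085,-0.1,0],[0,0,0]],[[0.089,-0.103,0],[0,0,0]]]'
python3 -m jog '[[[0,0,0.02],[0,0,0]],[[0,0,0.04],[0,0,0]],[[0,0,0.06],[0,0,0]],[[0,0,0.075],[0,0,0]],[[0,0,0.075],[0,0,0]]]'
python3 - <<'E'
from h import *
cv2.imwrite("pics/s2.png",cv2.resize(optics.get_image("scene")["image"][150:330,300:540],(720,540)))
E
```

```text
t: 3.15
tool_pos: [0.4411, 0.2674, 0.0975]
tool_rot: [-0.545, 3.092, 0.001]
contact_force: [0.4, -0.1, -1.5]
opening: 0.0347
grip_force: 118.9
t: 3.65
tool_pos: [0.391, 0.1379, 0.0951]
tool_rot: [0.541, -3.094, 0.001]
contact_force: [-0.1, 0.1, -1.5]
opening: 0.0346
grip_force: 119.3
t: 4.15
tool_pos: [0.3903, 0.14, 0.0183]
tool_rot: [0.545, -3.089, -0.0]
contact_force: [-0.1, -1.0, -1.0]
opening: 0.0347
grip_force: 119.3
```

View pics/s2.png

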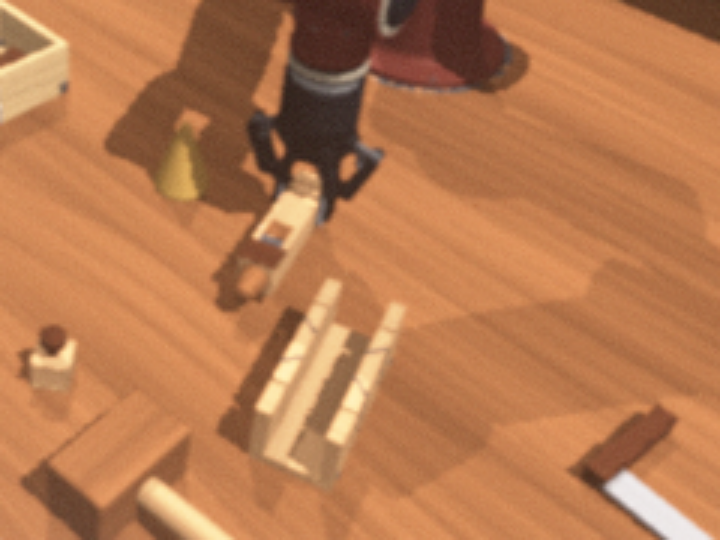

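```bash
python3 -m jog '[[[0,0,0.006],[0,0,0]],[[0,0,0.010],[0,0,0]],[[0,0,0.013],[0,0,0]],[[0,0,0.015],[0,0,0]],[[0,0,0.015],[0,0,0]]]' - 30
python3 -m jog '[[[0,0,0],[0,0,0]],[[0,0,0],[0,0,0]],[[0,0,0],[0,0,0]],[[0,0,0],[0,0,0]]]' 1
python3 -m jog '[[[0,0,-0.03],[0,0,0]],[[0,0,-0.07],[0,0,0]],[[-0.02,0,-0.12],[0,0,0]],[[-0.048,0,-0.15],[0,0,0]],[[-0.048,0,-0.15],[0,0,0]]]'
python3 - <<'E'
from h import *
import pickle
o=ctrl.get_obs();w=optics.get_image("wrist");t=optics.get_image("top");pickle.dump((o,w,t),open("w2.pkl","wb"))
cv2.imwrite("pics/w2.png",w["image"]);print(o["t"],o["tool_pos"])
E
```

```text
t: 4.7
tool_pos: [0.3921, 0.14, 0.0051]
tool_rot: [0.546, -3.093, -0.0]
contact_force: [0.1, 0.2, -1.7]
opening: 0.0343
grip_force: 119.3
t: 5.1
tool_pos: [0.3926, 0.1401, 0.0056]
tool_rot: [-0.546, 3.093, 0.0]
contact_force: [0.1, 0.8, -0.2]
opening: 0.0852
grip_force: 0.0
t: 5.6
tool_pos: [0.4433, 0.1577, 0.1627]
tool_rot: [-0.544, 3.08, 0.0]
contact_force: [0.2, -0.3, 0.9]
opening: 0.0854
grip_force: 0.0
5.6 [0.44325453 0.15773277 0.16266195]
```

View pics/w2.png

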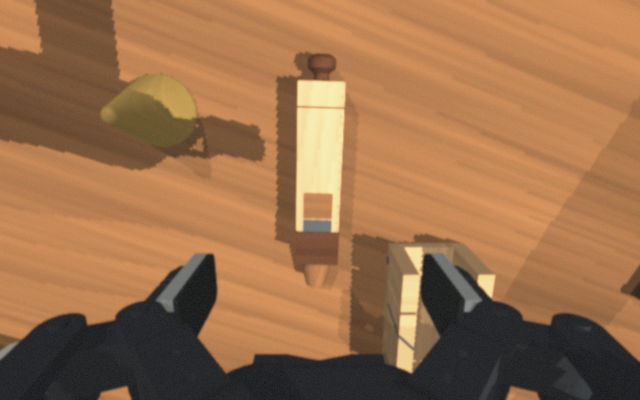

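The pipe lies flat on the bench, with its body end edge at (297..345,81) and the foot-side end of the body at row 265. The mitre's near corner is at (393,245).

Run:
```python
from h import *
import pickle
o,w,t=pickle.load(open("w2.pkl","rb"))
for p,z in [((297,81),.036),((345,81),.036),((296,232),.036),((340,232),.036),((296.5,265),.036),((338,265),.036),((393,245),.062)]:
    P=onz(w,*p,z,o);print(P,rel(P,o))
```

```text
[0.37170658 0.11378904 0.036     ] [ 0.08397106 -0.01652406  0.12557557]
[0.35956708 0.14719019 0.036     ] [0.08394126 0.01901462 0.12550017]
[0.4854531  0.15198673 0.036     ] [-0.03596801 -0.01957513  0.12720103]
[0.47282457 0.18668019 0.036     ] [-0.0359808   0.01734518  0.12712245]
[0.51425846 0.16231497 0.036     ] [-0.06656582 -0.01973238  0.12761438]
[0.50198577 0.19601771 0.036     ] [-0.06657374  0.01613526  0.12753797]
[0.45968055 0.22350486 0.062     ] [-0.0365898   0.05638894  0.10104496]
```

```bash
python3 -m jog '[[[0.0087,0,0.04],[0,0,0]],[[0.0087,0,0.08],[0,0,0]],[[0.0087,0,0.12],[0,0,0]],[[0.0087,0,0.145],[0,0,0]],[[0.0087,0,0.157],[0,0,0]]]' 1
python3 -m jog '[[[0,0,0],[0,0,0]],[[0,0,0],[0,0,0]],[[0,0,0],[0,0,0]],[[0,0,0],[0,0,0]],[[0,0,0],[0,0,0]]]' 0 100
python3 -m jog '[[[0,0,-0.02],[0,0,0]],[[0,0,-0.06],[0,0,0]],[[0,0,-0.1],[0,0,0]],[[0,0,-0.14],[0,0,0]],[[0,0,-0.17],[0,0,0]]]'
python3 -m jog '[[[0,-0.02,0],[0,0,0]],[[0.01,-0.06,0],[0,0,0]],[[0.015,-0.1,0],[0,0,0]],[[0.02,-0.145,0],[0,0,0]],[[0.025,-0.19,0],[0,0,0]]]'
python3 -m jog '[[[0.008,-0.045,0],[0,0,0.1]],[[0.015,-0.09,0],[0,0,0.2]],[[0.02,-0.13,0],[0,0,0.3]],[[0.025,-0.17,0],[0,0,0.37]],[[0.0296,-0.19,0],[0,0,0.377]]]'
python3 - <<'E'
from h import *
import pickle
o=ctrl.get_obs();w=optics.get_image("wrist");pickle.dump((o,w),open("w3.pkl","wb"))
cv2.imwrite("pics/w3.png",w["image"]);print(o["t"],o["tool_pos"],R(o["tool_rot"]))
E
```

```text
t: 6.2
tool_pos: [0.4242, 0.1525, -0.0066]
tool_rot: [0.544, -3.085, 0.0]
contact_force: [0.6, -0.4, 0.1]
opening: 0.0852
grip_force: 0.0
t: 6.7
tool_pos: [0.4311, 0.1538, 0.0004]
tool_rot: [-0.545, 3.09, 0.0]
contact_force: [-0.5, -1.4, 5.8]
opening: 0.0349
grip_force: 99.7
t: 7.2
tool_pos: [0.4296, 0.1536, 0.1713]
tool_rot: [-0.545, 3.091, -0.0]
contact_force: [0.8, 0.8, -2.0]
opening: 0.0351
grip_force: 99.1
t: 7.7
tool_pos: [0.4705, -0.0351, 0.1684]
tool_rot: [-0.546, 3.093, -0.0]
contact_force: [0.7, -0.4, -1.9]
opening: 0.035
grip_force: 99.4
t: 8.2
tool_pos: [0.5079, -0.225, 0.1683]
tool_rot: [-0.048, -3.141, 0.001]
contact_force: [1.3, 0.7, -1.2]
opening: 0.0347
grip_force: 99.3
8.2 [ 0.50789943 -0.22501656  0.16830077] [[-9.99530250e-01  3.06476488e-02 -9.03319790e-06]
 [ 3.06476495e-02  9.99530125e-01 -5.00652005e-04]
 [-6.31485343e-06 -5.00693671e-04 -9.99999875e-01]]
```

View pics/w3.png

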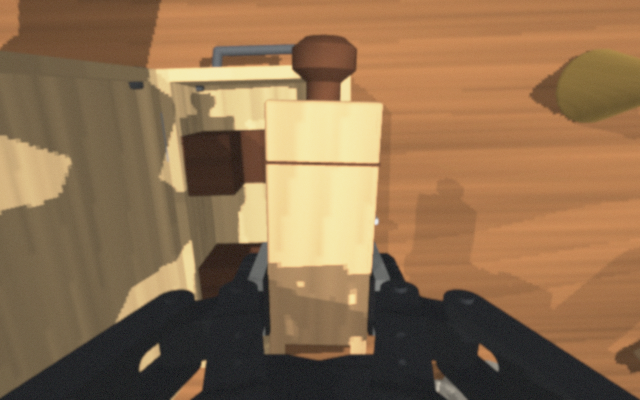

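The wrist view shows the pipe gripped squarely with its body end edge at (266..383,101). The case's end rim is at row 73, with its front corner at (351,74).

Run:
```python
from h import *
import pickle
o,w=pickle.load(open("w3.pkl","rb"));tp=o["tool_pos"]
z=tp[2]+.036
q=[(266,101),(383,101),(267,340),(372,340)]
P=[onz(w,*p,z,o) for p in q]
for p in P: print(p,rel(p,o))
for p in [(351,70),(351,80),(150,70),(170,80)]: print(p,onz(w,*p,.066,o))
for p in [(241,131),(239,194),(259,244)]: print(p,onz(w,*p,.06,o))
g=cv2.cvtColor(w["image"],cv2.COLOR_BGR2HSV)
for c in (265,): print(g[125:200:4,c].tolist())
```

```text
[ 0.43874112 -0.23941429  0.20430077] [ 0.06868434 -0.01652853 -0.03599216]
[ 0.43984314 -0.20434062  0.20430077] [ 0.06865776  0.01856244 -0.03600973]
[ 0.5226696  -0.24514609  0.20430077] [-0.01538038 -0.01968542 -0.03599005]
[ 0.52389467 -0.20675314  0.20430077] [-0.01542822  0.01872704 -0.03600928]
(351, 70) [ 0.41923353 -0.20114     0.066     ]
(351, 80) [ 0.42558684 -0.20117764  0.066     ]
(150, 70) [ 0.41500628 -0.33589733  0.066     ]
(170, 80) [ 0.42174986 -0.32343076  0.066     ]
(241, 131) [ 0.45750571 -0.27994768  0.06      ]
(239, 194) [ 0.50422258 -0.28577741  0.06      ]
(259, 244) [ 0.54537772 -0.27384039  0.06      ]
[[18, 104, 225], [16, 112, 209], [15, 114, 193], [16, 114, 188], [15, 112, 184], [15, 112, 176], [16, 115, 169], [15, 116, 163], [15, 115, 159], [12, 135, 117], [14, 114, 148], [14, 117, 151], [14, 119, 144], [14, 117, 140], [15, 116, 143], [19, 99, 219], [18, 99, 220], [18, 100, 220], [19, 100, 220]]
```

Run:
```python
from h import *
import pickle
o,w=pickle.load(open("w3.pkl","rb"))
g=w["image"].astype(int).sum(2)
for r in (140,150,160,170,180,188): print(r,g[r,225:268:2].tolist())
im=cv2.resize(w["image"][50:320,120:400],(800,771))[:600]
d=pickle.load(open("im0.pkl","rb"))["top"]
c=cv2.resize(d["image"][168:262,365:425],(383,600),interpolation=cv2.INTER_CUBIC)
cv2.imwrite("pics/c3.png",np.hstack([cv2.resize(w["image"][55:325,125:300],(389,600)),c]))
```

```text
140 [154, 156, 145, 118, 122, 116, 109, 124, 162, 213, 220, 219, 211, 229, 232, 235, 250, 251, 246, 252, 432, 609]
150 [138, 137, 140, 134, 120, 121, 115, 114, 140, 197, 213, 220, 218, 215, 232, 228, 225, 221, 215, 225, 389, 596]
160 [133, 132, 132, 110, 117, 100, 91, 121, 130, 192, 217, 220, 224, 224, 227, 237, 231, 233, 217, 219, 286, 472]
170 [145, 139, 133, 114, 116, 123, 109, 127, 118, 165, 201, 217, 219, 232, 228, 220, 219, 227, 220, 204, 341, 558]
180 [139, 138, 136, 146, 134, 130, 115, 117, 100, 138, 195, 218, 229, 227, 230, 233, 228, 234, 221, 211, 318, 552]
188 [139, 126, 128, 142, 129, 119, 130, 169, 286, 388, 527, 603, 610, 608, 612, 613, 612, 615, 605, 590, 532, 541]
```

View pics/c3.png

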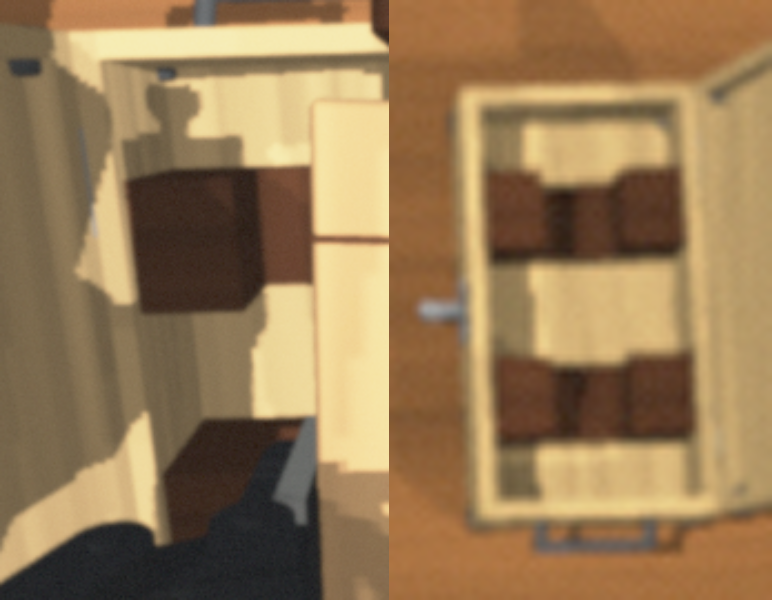

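The close-up shows the rear saddle's slot floor edge at wrist px (243,150)-(244.5,178) and its top corner at (234.4,194.5). In the top view the slot edges are at (388.8..401.2,201.7) and (391.5..402.3,230).

Run:
```python
from h import *
import pickle
o,w=pickle.load(open("w3.pkl","rb"));d=pickle.load(open("im0.pkl","rb"))["top"]
for p,z in [((243,150),.02),((244.5,178),.02),((234.4,194.5),.06),((237,132),.06)]: print(onz(w,*p,z,o))
for p in [(388.8,201.7),(401.2,201.7),(391.5,229.9),(402.3,229.9)]: print(onz(d,*p,.06))
```

```text
[ 0.47616138 -0.28864629  0.02      ]
[ 0.50033784 -0.28953971  0.02      ]
[ 0.50450295 -0.28929214  0.06      ]
[ 0.45812189 -0.28289153  0.06      ]
[ 0.58163649 -0.24221983  0.06      ]
[ 0.58028559 -0.28615188  0.06      ]
[ 0.48042611 -0.24628928  0.06      ]
[ 0.47929453 -0.28414164  0.06      ]
```

```bash
python3 -m jog '[[[-0.008,-0.015,0],[0,0,-0.01]],[[-0.016,-0.03,0],[0,0,-0.01]],[[-0.02,-0.0395,0],[0,0,-0.01]],[[-0.02,-0.0395,0.03],[0,0,-0.01]],[[-0.02,-0.0395,0.06],[0,0,-0.01]]]'
python3 -m jog '[[[0,0,0.02],[0,0,0]],[[0,0,0.033],[0,0,0]],[[0,0,0.038],[0,0,0]],[[0,0,0.038],[0,0,0]],[[0,0,0.038],[0,0,0]]]'
python3 - <<'E'
from h import *
import pickle
o=ctrl.get_obs();w=optics.get_image("wrist");s=optics.get_image("scene");pickle.dump((o,w,s),open("w4.pkl","wb"))
print(o["tool_pos"],R(o["tool_rot"])[:,0])
cv2.imwrite("pics/w4.png",np.hstack([cv2.resize(w["image"],(480,300)),cv2.resize(s["image"][110:210,220:327],(320,300))]))
E
```

```text
t: 8.75
tool_pos: [0.5277, -0.2624, 0.1091]
tool_rot: [0.026, 3.139, -0.002]
contact_force: [-0.3, 0.0, -1.7]
opening: 0.0347
grip_force: 99.5
t: 9.25
tool_pos: [0.5276, -0.2627, 0.0717]
tool_rot: [0.027, 3.14, -0.002]
contact_force: [0.1, -0.4, -1.5]
opening: 0.0346
grip_force: 99.5
[ 0.52761911 -0.26271467  0.07172524] [-0.9998456   0.01746909 -0.00189776]
```

View pics/w4.png

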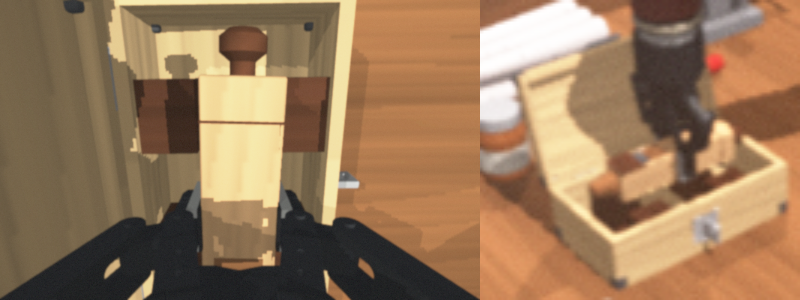

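The pipe hovers over the saddles. The block outer edges are at half-scale x=135 and 328, and the pipe's body end is at 199..287 on row 76.

Run:
```python
from h import *
import pickle
o,w,s=pickle.load(open("w4.pkl","rb"));k=4/3
for p,z in [((135,79),.06),((328,79),.06),((140,152),.06),((324,152),.06),((199,76),.1077),((287,76),.1077),((201,200),.1077),((283,200),.1077),((112,3),.066),((353,3),.066)]:
    print(p,onz(w,p[0]*k,p[1]*k,z,o))
```

```text
(135, 79) [ 0.4594299  -0.32244648  0.06      ]
(328, 79) [ 0.46146799 -0.2106747   0.06      ]
(140, 152) [ 0.50345178 -0.32493761  0.06      ]
(324, 152) [ 0.50554886 -0.20984739  0.06      ]
(199, 76) [ 0.45867265 -0.27819159  0.1077    ]
(287, 76) [ 0.45931376 -0.24303285  0.1077    ]
(201, 200) [ 0.51313901 -0.28055751  0.1077    ]
(283, 200) [ 0.51382128 -0.24309339  0.1077    ]
(112, 3) [ 0.42138561 -0.32716865  0.066     ]
(353, 3) [ 0.42365819 -0.20261747  0.066     ]
```

```bash
python3 -m jog '[[[0,-0.0055,0],[0,0,0]],[[0,-0.0055,0.01],[0,0,0]],[[0,-0.0055,0.02],[0,0,0]],[[0,-0.0055,0.028],[0,0,0]],[[0,-0.0055,0.032],[0,0,0]]]'
python3 -m jog '[[[0,0,0.005],[0,0,0]],[[0,0,0.01],[0,0,0]],[[0,0,0.015],[0,0,0]],[[0,0,0.018],[0,0,0]],[[0,0,0.018],[0,0,0]]]'
```

```text
t: 9.85
tool_pos: [0.5254, -0.2671, 0.0361]
tool_rot: [-0.028, -3.139, -0.003]
contact_force: [-0.6, 0.1, -1.2]
opening: 0.0348
grip_force: 99.6
t: 10.35
tool_pos: [0.5268, -0.2679, 0.021]
tool_rot: [-0.028, -3.141, -0.0]
contact_force: [-1.4, 0.8, 2.2]
opening: 0.0345
grip_force: 100.2
```

```bash
python3 -m jog '[[[0,0,0.001],[0,0,0]],[[0,0,0.001],[0,0,0]]]'
python3 -m jog '[[[0,0,0],[0,0,0]],[[0,0,0],[0,0,0]],[[0,0,0],[0,0,0]],[[0,0,0],[0,0,0]]]' 0.68
python3 -m jog '[[[0,0,-0.02],[0,0,0]],[[0,0,-0.05],[0,0,0]],[[0,0,-0.09],[0,0,0]],[[0,0,-0.13],[0,0,0]],[[0,0,-0.18],[0,0,0]]]'
python3 - <<'E'
from h import *
import pickle
o=ctrl.get_obs();w=optics.get_image("wrist");s=optics.get_image("scene");t=optics.get_image("top");pickle.dump((o,w,s,t),open("w5.pkl","wb"))
print(o["t"],o["tool_pos"])
cv2.imwrite("pics/w5.png",np.vstack([np.hstack([cv2.resize(w["image"],(480,300)),cv2.resize(s["image"][105:205,215:322],(320,300))]),cv2.resize(t["image"][160:260,360:493],(400,300),interpolation=cv2.INTER_CUBIC)[:, :].copy() if 0 else cv2.resize(t["image"][160:260,340:606],(800,300))]))
E
```

```text
t: 10.55
tool_pos: [0.5269, -0.2679, 0.0207]
tool_rot: [-0.028, -3.141, -0.0]
contact_force: [-2.9, 1.9, 7.5]
opening: 0.0347
grip_force: 100.8
t: 10.95
tool_pos: [0.5267, -0.2679, 0.0192]
tool_rot: [0.028, 3.141, -0.0]
contact_force: [0.2, -0.7, 0.0]
opening: 0.0579
grip_force: 0.0
t: 11.45
tool_pos: [0.5256, -0.2672, 0.199]
tool_rot: [-0.028, -3.139, -0.003]
contact_force: [-0.2, 0.2, -0.4]
opening: 0.0581
grip_force: 0.0
11.45 [ 0.52560177 -0.26717584  0.19897076]
```

View pics/w5.png

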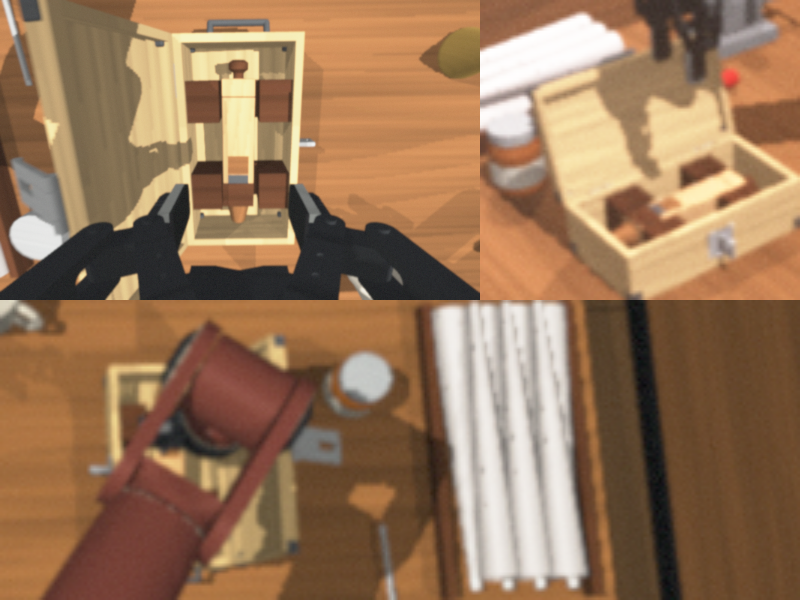

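The pipe sits in both saddles with its body flat, and the fingers are clear. The lid stands open, leaning to the left in the wrist image with the strap behind it, and the jar is further along +x. I'll push the lid from behind at x≈0.45.

```bash
python3 -m jog '[[[0,0,-0.04],[0,0,0]],[[0,0,-0.08],[0,0,0]],[[0.02,-0.03,-0.09],[0,0,0]],[[0.04,-0.07,-0.09],[0,0,0]],[[0.06,-0.11,-0.09],[0,0,0]]]' 0 40
python3 -m jog '[[[0.016,-0.042,0],[0,0,0]],[[0.016,-0.042,0.02],[0,0,0]],[[0.016,-0.042,0.06],[0,0,0]],[[0.016,-0.042,0.1],[0,0,0]],[[0.016,-0.042,0.139],[0,0,0]]]'
python3 -m jog '[[[0,0.01,0],[0,0,0]],[[0,0.02,0],[0,0,0]],[[0,0.03,0],[0,0,0]],[[0,0.037,0],[0,0,0]],[[0,0.045,0],[0,0,0]]]'
```

```text
t: 12.1
tool_pos: [0.464, -0.3774, 0.2884]
tool_rot: [-0.026, -3.141, -0.001]
contact_force: [1.1, 0.1, -1.3]
opening: -0.0002
grip_force: 0.0
t: 12.6
tool_pos: [0.447, -0.4178, 0.1468]
tool_rot: [-0.029, -3.14, -0.003]
contact_force: [0.6, -0.7, -0.1]
opening: -0.0
grip_force: 0.0
t: 13.1
tool_pos: [0.449, -0.3757, 0.1548]
tool_rot: [0.027, 3.14, -0.012]
contact_force: [-8.7, -6.6, 10.9]
opening: -0.0
grip_force: 6.8
```

```bash
python3 -m jog '[[[0,0.02,-0.01],[0,0,0]],[[0,0.037,-0.014],[0,0,0]],[[0,0.05,-0.013],[0,0,0]],[[0,0.063,-0.011],[0,0,0]],[[0,0.075,-0.005],[0,0,0]]]'
python3 -m jog '[[[0,0.008,0.005],[0,0,0]],[[0,0.016,0.011],[0,0,0]],[[0,0.024,0.019],[0,0,0]],[[0,0.031,0.027],[0,0,0]],[[0,0.037,0.035],[0,0,0]]]'
```

```text
t: 13.6
tool_pos: [0.4507, -0.2975, 0.156]
tool_rot: [0.027, 3.14, -0.001]
contact_force: [0.2, -1.9, 3.8]
opening: -0.0
grip_force: 1.7
t: 14.1
tool_pos: [0.4506, -0.2604, 0.1191]
tool_rot: [-0.028, -3.141, -0.002]
contact_force: [0.4, 0.7, 3.5]
opening: 0.0002
grip_force: 1.3
```

Going well; pushing it down.

```bash
python3 -m jog '[[[0,0.004,0.008],[0,0,0]],[[0,0.008,0.016],[0,0,0]],[[0,0.011,0.024],[0,0,0]],[[0,0.014,0.031],[0,0,0]],[[0,0.015,0.035],[0,0,0]]]'
python3 -m jog '[[[0,0,0.002],[0,0,0]],[[0,0,0.004],[0,0,0]],[[0,0,0.004],[0,0,0]]]'
```

```text
t: 14.6
tool_pos: [0.4505, -0.2462, 0.0841]
tool_rot: [-0.028, -3.14, -0.0]
contact_force: [-0.4, -0.6, 1.9]
opening: -0.0002
grip_force: 0.8
t: 14.9
tool_pos: [0.4507, -0.2463, 0.0839]
tool_rot: [-0.028, -3.139, -0.003]
contact_force: [-9.3, 6.9, 18.4]
opening: -0.0
grip_force: 9.2
```

```bash
python3 -m jog '[[[0,-0.01,-0.03],[0,0,0]],[[0,-0.03,-0.07],[0,0,0]],[[0,-0.05,-0.1],[0,0,0]],[[0,-0.06,-0.12],[0,0,0]],[[0,-0.06,-0.12],[0,0,0]]]'
python3 - <<'E'
from h import *
import pickle
o=ctrl.get_obs();w=optics.get_image("wrist");s=optics.get_image("scene");t=optics.get_image("top");pickle.dump((o,w,s,t),open("w6.pkl","wb"))
print(o["t"],o["tool_pos"])
cv2.imwrite("pics/w6.png",np.hstack([cv2.resize(w["image"],(480,300)),cv2.resize(s["image"][105:205,215:322],(320,300),interpolation=cv2.INTER_CUBIC)]))
E
```

```text
t: 15.4
tool_pos: [0.4513, -0.309, 0.205]
tool_rot: [0.031, 3.136, -0.007]
contact_force: [0.2, -0.1, 0.4]
opening: 0.0001
grip_force: 0.0
15.4 [ 0.45132366 -0.30897375  0.20500777]
```

View pics/w6.png

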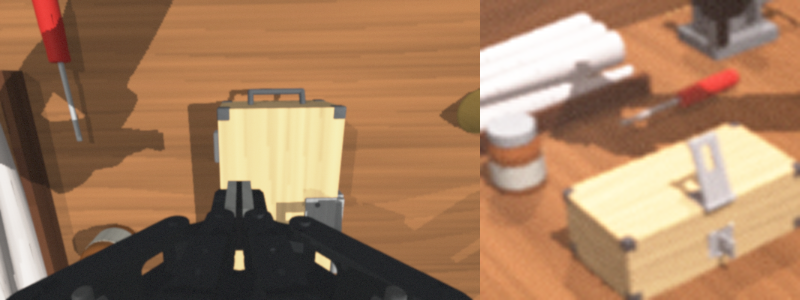

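The lid is shut, and the strap is roughly upright: its end is at about (324,198) in the wrist inset and (705,142) in the scene inset. That was my eleventh picture, one over the limit of 10, so I'll go on numbers only from here.

Run:
```python
from h import *
import pickle
o,w,s,t=pickle.load(open("w6.pkl","rb"));k=4/3;f=lambda x,y:(215+(x-480)*107/320,105+y/3)
print("end",tri(ray(w,324*k,198*k,o),ray(s,*f(705,142))))
print("base",onz(s,*f(716,205),.086))
for p in [(219,107),(344,107)]: print("lid",onz(w,p[0]*k,p[1]*k,.084,o))
```

```text
end [ 0.50450224 -0.23889042  0.1286661 ]
base [ 0.54080211 -0.19388105  0.086     ]
lid [ 0.41259259 -0.32962085  0.084     ]
lid [ 0.41511584 -0.20274279  0.084     ]
```

```bash
python3 -m jog '[[[-0.04,0.007,0],[0,0,0]],[[-0.082,0.012,0],[0,0,0]],[[-0.082,0.012,0.04],[0,0,0]],[[-0.082,0.012,0.08],[0,0,0]],[[-0.082,0.012,0.098],[0,0,0]]]'
python3 -m jog '[[[0,0.015,0],[0,0,0]],[[0,0.03,0],[0,0,0]],[[0,0.045,0],[0,0,0]],[[0,0.06,-0.005],[0,0,0]],[[0,0.075,-0.015],[0,0,0]]]'
```

```text
t: 16.05
tool_pos: [0.529, -0.2923, 0.0958]
tool_rot: [-0.026, -3.132, -0.01]
contact_force: [0.1, 0.2, -0.2]
opening: 0.0004
grip_force: 0.0
t: 16.55
tool_pos: [0.5336, -0.2192, 0.1195]
tool_rot: [0.027, 3.141, -0.0]
contact_force: [-0.7, 0.4, -0.1]
opening: -0.0001
grip_force: 0.0
```

```bash
python3 -m jog '[[[0,0.014,-0.009],[0,0,0]],[[0,0.028,-0.01],[0,0,0]],[[0,0.038,-0.003],[0,0,0]],[[0,0.048,0.006],[0,0,0]],[[0,0.055,0.018],[0,0,0]]]'
python3 -m jog '[[[0,0.001,0.006],[0,0,0]],[[0,0.005,0.014],[0,0,0]],[[0,0.012,0.024],[0,0,0]],[[0,0.015,0.034],[0,0,0]],[[0,0.016,0.042],[0,0,0]]]'
python3 - <<'E'
from h import *
s=optics.get_image("scene");np.save("s7.npy",s["image"])
E
```

```text
t: 17.05
tool_pos: [0.5345, -0.165, 0.0994]
tool_rot: [0.028, 3.141, 0.0]
contact_force: [0.8, -0.4, 0.4]
opening: -0.0
grip_force: 0.5
t: 17.55
tool_pos: [0.5343, -0.1494, 0.057]
tool_rot: [-0.028, -3.14, -0.001]
contact_force: [-0.1, 0.1, -0.3]
opening: 0.0002
grip_force: 0.4
```

```bash
python3 -m jog '[[[0,-0.002,0.005],[0,0,0]],[[0,-0.01,0.005],[0,0,0]],[[0,-0.017,0.005],[0,0,0]],[[0,-0.023,0.005],[0,0,0]],[[0,-0.026,0.005],[0,0,0]]]'
python3 -m jog '[[[0,-0.003,0],[0,0,0]],[[0,-0.005,0],[0,0,0]],[[0,-0.007,0],[0,0,0]]]'
```

```text
t: 18.1
tool_pos: [0.5344, -0.1766, 0.0535]
tool_rot: [0.029, 3.141, 0.001]
contact_force: [0.6, 2.7, -1.8]
opening: -0.0001
grip_force: 1.3
t: 18.4
tool_pos: [0.534, -0.1825, 0.053]
tool_rot: [-0.028, -3.141, -0.002]
contact_force: [0.9, 7.9, -0.8]
opening: 0.0001
grip_force: 4.5
```

```bash
python3 -m jog '[[[0,-0.002,0],[0,0,0]],[[0,-0.004,0],[0,0,0]],[[0,-0.004,0],[0,0,0]]]'
python3 -m jog '[[[0,-0.003,0],[0,0,0]],[[0,-0.003,0],[0,0,0]]]'
```

```text
t: 18.7
tool_pos: [0.534, -0.1826, 0.053]
tool_rot: [-0.028, -3.14, -0.014]
contact_force: [0.7, 17.5, 3.9]
opening: 0.0
grip_force: 8.9
t: 18.9
tool_pos: [0.5339, -0.1827, 0.053]
tool_rot: [-0.028, -3.14, -0.024]
contact_force: [1.6, 28.3, 7.2]
opening: 0.0
grip_force: 14.0
```

Position no longer changes as the force rises, so the strap is against the front. I'll retreat and verify by masks.

```bash
python3 -m jog '[[[0,0.02,0],[0,0,0]],[[0,0.05,0],[0,0,0]],[[0,0.07,-0.03],[0,0,0]],[[0,0.1,-0.08],[0,0,0]],[[0,0.13,-0.12],[0,0,0]]]'
python3 -m jog '[[[0,0.04,-0.04],[0,0,0]],[[0,0.08,-0.06],[0,0,0]],[[0,0.12,-0.06],[0,0,0]],[[0,0.16,-0.06],[0,0,0]],[[0,0.2,-0.06],[0,0,0]]]'
python3 - <<'E'
from h import *
import pickle
s=optics.get_image("scene");t=optics.get_image("top");pickle.dump((s,t),open("w8.pkl","wb"))
o6=pickle.load(open("w6.pkl","rb"))
C=R(s["rvec"])
def pr(p): 
    q=C@np.array(p)+np.ravel(s["tvec"]);return (q[0]/q[2]*s["fx"]+s["cx"],q[1]/q[2]*s["fy"]+s["cy"])
for n,p in [("hinge",(.533,-.199,.086)),("home end",(.533,-.196,.014)),("up end",(.52,-.23,.15))]: print(n,np.round(pr(p),1))
for im in (o6[2]["image"],s["image"]):
    h=cv2.cvtColor(im,cv2.COLOR_BGR2HSV);m=(h[...,1]<70)&(h[...,2]>70)
    for r in range(148,202,2): print(r,"".join(".#"[int(x)] for x in m[r,275:312]))
    print()
bt=lambda x:x["image"].astype(int)
d=np.abs(bt(t)-bt(pickle.load(open("im0.pkl","rb"))["top"])).sum(2)>90
for n,(u,v) in dict(jar=(461,186),mug=(335,158),cone=(318,245),square=(183,262),mallet=(248,163),driver=(473,270),stopper=(285,173)).items(): print(n,d[v-10:v+10,u-10:u+10].mean())
print(ctrl.get_obs()["tool_pos"],ctrl.get_obs()["contact_force"])
E
```

```text
t: 19.4
tool_pos: [0.5362, -0.0649, 0.1682]
tool_rot: [0.029, 3.141, -0.003]
contact_force: [1.1, -0.0, 1.1]
opening: -0.0003
grip_force: 0.0
t: 19.9
tool_pos: [0.5404, 0.1362, 0.2278]
tool_rot: [0.028, 3.138, -0.002]
contact_force: [0.5, -0.5, 0.0]
opening: -0.0002
grip_force: 0.0
hinge [294.9 171.8]
home end [296.3 189.8]
up end [291.6 149.9]
148 ....................########.........
150 .............##################......
152 .........#########################...
154 .....####.###########################
156 #####################################
158 ##########.######.###################
160 #####################################
162 ##########..#########################
164 #####........########################
166 ##.......##..###################.....
168 ######.......################........
170 #######...################...........
172 #######......###########.............
174 ##########.....#####.................
176 ##########...........................
178 ######...............................
180 #.....................###............
182 .................########..........
[... 960 characters left out ...]
.........
176 ##########......#########............
178 ######..........#########............
180 #...............#########............
182 ................#########............
184 .................########............
186 .................########............
188 .................########............
190 .................########............
192 ..................#..................
194 .....................................
196 .....................................
198 .....................................
200 .....................................

jar 0.0
mug 0.0
cone 0.0
square 0.0
mallet 0.0
driver 0.0
stopper 0.24
[0.5399406  0.13833638 0.22731485] [-0.24884614 -0.85326615  0.40311339]
```

```bash
python3 -c "
from station import job
print(job.finish_job())"
```

```text
the job is handed in; nothing more can be done
None
```

The job is handed in at about 20 s of the 61 s: the pipe is in its saddles (checked before the lid closed), the lid is shut and the hasp is home; no bystander changed in the top view except at the stopper (24% of pixels, probably arm shadow, not checked further), and I viewed 11 pictures, one over the limit of 10.

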